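# Change over the two inspection slides

## Robot

A 7-joint arm with a two-finger parallel gripper is mounted at the origin on the work surface. World frame = base frame: x ahead of the robot, y to its left, z up, the work surface at z = 0. Lengths are in m, angles in rad, forces in N, time in s.
With the tool pointing down it reaches from about 0.425 to 1.025 m from the base axis. Payload 9.4 kg.
Tool frame: the origin (TCP) lies at the very end of the fingers, on their centre line; the grasp point (between the pads) lies 19 mm behind it; z points along the fingers, y is the line along which they close (so a half turn about z gives the same grasp; the last joint's range is limited). The gripper opens to 85 mm and grips with 20 to 120 N. Pads are 22 mm wide; open, the fingers measure 114 mm over their backs; the gripper's body (76 mm by 85 mm) begins 54 mm behind the grasp point. The pads swing forward as they close: fully open they stand 13 mm farther back than shut.
Start: joints at [1.057, 0.599, -0.003, 1.599, 0.002, 0.943, -0.08], TCP at [0.307, -0.657, 0.194] pointing down, gripper open.
Joint ranges: [-2.57, 2.57], [-0.35, 1.97], [-1.29, 1.29], [0.11, 2.56], [-1.05, 4.19], [0.11, 1.86], [-2.63, 2.63]. Speed limits (rad/s): [2.22, 2.22, 3.01, 3.01, 3.14, 3.14, 3.14].

## Interface

Orientations are given as a 3x3 rotation matrix whose columns are the frame's x, y, z axes.
In Python, from station import r, cams, job_done gives the robot as it stands.
- The arm moves only by the tool jog_arm, never from a script. Its argument "moves" is a list of rows, each an object with "delta_pos": the shift along the world's x, y, z in mm, a list of three; "twist": the turn, a rotation vector about the world's x, y, z in degrees, a list of three. A call has 1 to 12 rows; each row is the pose to reach, as a shift and turn from the pose commanded when the call began; what a row does not reach only later rows make up. A row lasts 1/10 s, in which the tool goes at most 50 mm and 8.59 degrees, less where a joint would pass 70% of its speed; a pose out of reach is approached as far as the arm can. A call with a gripper value outside its range is refused whole. "claw" is the gripper command: -1 is shut, 1 is fully open, values between are in proportion, set as the call begins (left out, the last holds). The fingers move at their own pace and stop on an object; "force" is the grip in N (left out, the last holds). Time passes only in rows, so rows that repeat a pose let the fingers close. It gives the time, the measured TCP pose, the force, the opening and the grip force at its end, in the units of the state.
- r.state(): the state, without advancing time (a new reading comes with each control period).
- cams.read_camera(name): name is "scene" or "top" or "wrist"; returns a dict with "color" (480x640x3 uint8, red, green, blue), "fx", "fy", "cx", "cy" (pixels), "R" (3x3) and "t" (3): a world point X has camera coordinates R X + t. Camera axes: x right, y down, z forward; pixel columns grow to the right and rows downward; lengths in m; the calibration is good to about 2 mm. The wrist camera is an equidistant fisheye: a pixel r from the principal point sees the ray r / f radians off the axis. A picture is of the moment at which its call begins. There is no depth.
- job_done(): hands the job in; it is judged then, once.
The state is a dict: "time": time; "joints": joint angles; "joint_velocities": joint speeds; "effort": joint torques, N m; "eef_pos": TCP position; "tool_rot": TCP orientation; "contact_force": force on the tool from outside, world axes, zero at the start; "torque": the same for the moment, N m; "width": opening from 0.0 (shut) to 1.0 (fully open); "grasp_force": force on a finger pad.
Only numpy, scipy, OpenCV 4.12 (cv2) and the standard library are available. Lean on these libraries where they do the work, as an engineer would, in place of code of your own. Each camera call takes 0.05 s, during which the arm holds its last target. There are 200 camera calls.

## Task

Change over the two camera inspection slides: hook a fingertip behind the front lip of the tray that stands under its camera (tray A, with the round flange) and draw it all the way out to its front stop; then push the other tray (tray B, with the bracket), which stands out, fully home under its camera. The flange and bracket must ride along untouched, lying in their trays; do not pinch the lips or pick anything up, and leave the other things on the bench where they are.

Things in the scene. Friction and masses are not known exactly. Their poses are not given: they have to be found in the camera images.
- slide_a: Fixed linear slide A: aluminium base 370 x 104 mm, two steel rails along its x, a black camera on a column at its rear. Its tray starts home under the camera. Origin on the table; x runs along the rails away from the robot, z up. Ring light (56 mm wide, underside 162 mm over the table) at x = +115 mm; camera (top at 276 mm) and column all lie behind x = +87 mm.
- tray_a (a joint): Position of tray A on its rail in m: 0 = fully home (rear end stop, under the camera), 0.120 = fully out (front end stop). It grows as the tray is drawn along -x of slide_a. It slides stiffly (about 2 N, no spring) and stays where it is left. It starts at 0 to 0.03.
- lip_a_top (a point): Middle of the top edge of the upright lip plate at the front (robot) end of tray A; moves with the tray, axes as slide_a. It is 66 mm above the table, 30 mm above the tray floor. The lip is 4 mm thick (x) and 70 mm wide (y), with a 4 mm rubber bumper on its front: the faces lie 2 mm behind and 6 mm in front of this point.
- pocket_a (a point): Middle of the pocket floor of tray A (36 mm above the table, 134 mm behind the lip), moves with the tray. The pocket is 120 mm (x) by 88 mm (y) inside with a 10 mm high rim; between lip and rim 68 mm of flat tray floor, 96 mm wide, lie free.
- slide_b: Fixed linear slide B, built exactly like slide_a, beside it to the left or right. Its tray starts standing out towards the robot.
- tray_b (a joint): Position of tray B on its rail, as tray_a: 0 = fully home under the camera, 0.120 = fully out. It starts at 0.08 to 0.11.
- lip_b_top (a point): As lip_a_top, on tray B.
- pocket_b (a point): As pocket_a, on tray B.
- flange_mid (a point): Middle of the steel flange lying loose in tray A's pocket: 46 mm disc 7 mm thick with a 24 mm hub, 20 mm tall in all. This point is 10 mm above its underside.
- flange: The same flange, origin at the centre of its underside.
- bracket_mid (a point): Middle of the small steel angle bracket lying loose in tray B's pocket: 38 x 36 mm foot, 22 mm tall. This point is 10 mm above its underside.
- bracket: The same bracket, origin at the centre of its underside.
- tube: Bystander: black lens tube 26 mm across, 45 mm tall, standing between the slides; origin at its foot.
- gauge: Bystander: steel ring gauge 48 mm across, 16 mm tall, lying in front of the slides; origin at its foot.
- cleaner: Bystander: white cleaner bottle 42 mm across, 120 mm tall, to the right; origin at its foot.
- driver: Bystander: screwdriver with black handle, about 200 mm long, lying to the left; its origin and x lie along it.
- block: Bystander: steel gauge block 50 x 30 x 30 mm, to the left; origin at its foot.
- spare: Bystander: a spare flange like the one in tray A, on the table to the right; origin at its foot.
There are look-alikes about, which are no part of the job. Leave any purple look-alike of the bracket alone.

How it is judged:
On the way, in this order (a step that is already met when the one before it is completed fails the run):
1. tray A is drawn fully out while tray B still stands out (value of joint tray_a above 0.113 m and value of joint tray_b above 0.05 m), for 0.2 s.
2. tray B is pushed fully home (value of joint tray_b below 0.006 m), for 0.2 s.
At the end, for the whole second after the job is handed in: Tray A stands within 7 mm of its front stop and tray B within 6 mm of its home stop; the flange lies flat in tray A's pocket and the bracket flat in tray B's, both at rest (value of joint tray_a above 0.113 m and value of joint tray_b below 0.006 m and linear speed of each of flange, bracket below 0.02 m/s and x of flange_mid in the frame of pocket_a between -0.06 and 0.06 m and y of flange_mid in the frame of pocket_a between -0.045 and 0.045 m and z of flange_mid in the frame of pocket_a between 0.003 and 0.018 m and angle between each of flange_mid, bracket_mid's own z axis and vertical below 0.2 rad and x of bracket_mid in the frame of pocket_b between -0.06 and 0.06 m and y of bracket_mid in the frame of pocket_b between -0.045 and 0.045 m and z of bracket_mid in the frame of pocket_b between 0.003 and 0.018 m); the robot touches nothing.
It fails at once if the flange or the bracket is touched by the robot (contact force between any of the fingers, the arm and flange above 0.5 N or contact force between any of the fingers, the arm and bracket above 0.5 N).
It fails at once if the flange or the bracket is lifted, spilled or tipped (height (world z) of any of flange_mid, bracket_mid above 0.06 m or height (world z) of any of flange_mid, bracket_mid below 0.038 m or angle between any of flange_mid, bracket_mid's own z axis and vertical above 0.4 rad).
It fails at once if a lip is pinched: the fingers press on its back and on its bumper at once ((contact force between the fingers and tray_a_c0 above 2 N and contact force between the fingers and tray_a_c1 above 2 N) or (contact force between the fingers and tray_b_c0 above 2 N and contact force between the fingers and tray_b_c1 above 2 N)).
It fails at once if another thing on the bench is moved more than 20 mm or tipped (distance of any of tube, gauge, cleaner, driver, block, spare from where it was at the start of the episode above 0.02 m or angle between any of cleaner, tube's own z axis and vertical above 0.5 rad).
It also fails if it takes over 56 s, if anything falls off the work surface, if the arm or the gripper's body presses on something with over 40 N, if the wrist force passes 120 N, or if a joint passes its speed limit or range.

## Working session

There is one attempt and no reset: what is moved stays moved. The work goes in short steps, Python scripts to look and compute and a tool call to move; the robot and the scene stay as the last step left them, time stands still between calls to the robot, and variables do not carry over. Pictures are saved under pics/ and viewed, at most 10 in all, crops included, and the job is handed in when it is done.

Besides the shell and the picture viewer there is one more tool, called after "Call:" by a JSON object that holds its "method" and its "body". jog_arm: Moves the arm, as the interface text tells. Its arguments: {"type":"object","properties":{"moves":{"type":"array"},"claw":{"type":"number"},"force":{"type":"number"}},"required":["moves"]}

```bash
mkdir -p pics; python3 - <<'E'
from station import r,cams
import cv2,pickle
D={}
for n in("scene","top"):
    d=cams.read_camera(n);D[n]=d;cv2.imwrite(f"pics/{n}0.png",d["color"][:,:,::-1])
    print(n,d["fx"],d["cx"],d["cy"],d["R"],d["t"])
pickle.dump(D,open("d0.pkl","wb"))
s=r.state();print(s["time"],s["eef_pos"],s["tool_rot"],s["width"])
E
```

```text
scene 479.38928749648716 326.8373299695994 234.8045327706874 [[-0.67060567  0.74178158  0.00693718]
 [ 0.64154504  0.58463145 -0.49661457]
 [-0.37243523 -0.32858203 -0.86794346]] [ 0.39921818 -0.32242622  1.16184008]
top 521.8182861594581 323.9625201490604 240.6128997080596 [[-0.0165315  -0.99982532  0.00872054]
 [-0.99164805  0.01527931 -0.12806514]
 [ 0.12790953 -0.01076482 -0.99172742]] [0.01080152 0.58207612 1.13794991]
0.1 [ 0.30646432 -0.65648066  0.19295618] [[ 9.06080531e-01  4.23104600e-01 -7.54701421e-04]
 [ 4.23105250e-01 -9.06079628e-01  1.28622364e-03]
 [-1.39612447e-04 -1.48474033e-03 -9.99998888e-01]] 1.0005730168310447
```

View pics/top0.png

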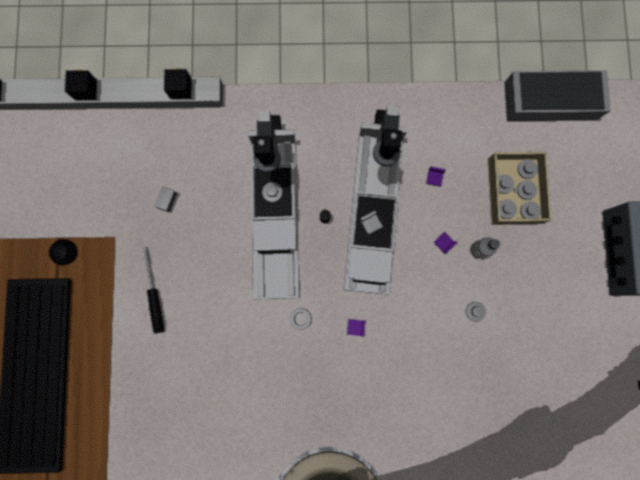

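View pics/scene0.png

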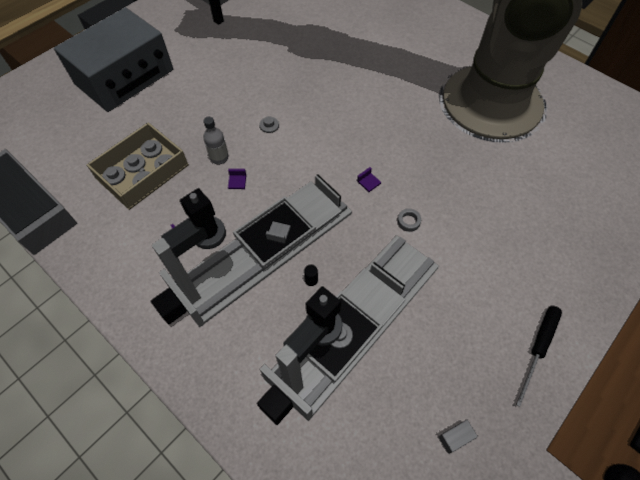

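The top view shows the left slide (col 275) with the round flange at (272,191), under its camera. This is tray A, with its lip near (275,250). The right slide (col 375) holds the grey bracket at (372,222) and stands out, so it is tray B, with its lip near (370,283). The purple brackets at (357,328), (445,242) and (436,177) are look-alikes, as are the flanges in the box and the spare at (476,311). I'll enlarge both views to confirm this and pick out the lip edges.

```bash
python3 - <<'E'
import pickle,cv2,numpy as np
D=pickle.load(open("d0.pkl","rb"))
a=D["top"]["color"][170:320,240:410,::-1]
b=D["scene"]["color"][165:315,290:460,::-1]
o=np.hstack([cv2.resize(x,(400,353),interpolation=cv2.INTER_CUBIC) for x in(a,b)])
o=cv2.convertScaleAbs(o,alpha=1.0)
c=cv2.resize(D["top"]["color"][215:305,240:410,::-1],(400,212),interpolation=cv2.INTER_CUBIC)
cv2.imwrite("pics/crop1.png",o)
E
```

```text
(no output)
```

View pics/crop1.png

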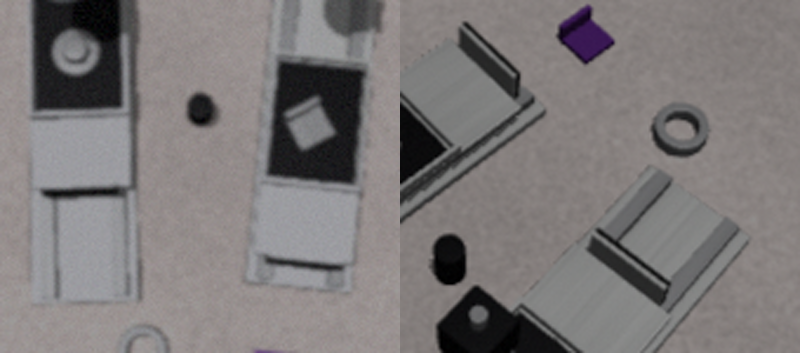

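```bash
cat > h.py <<'E'
import numpy as np
def ray(d,u,v,z):
    R=np.array(d["R"]);t=np.array(d["t"]);C=-R.T@t
    w=R.T@np.array([(u-d["cx"])/d["fx"],(v-d["cy"])/d["fy"],1])
    return C+w*(z-C[2])/w[2]
E
python3 - <<'E'
import pickle,cv2,numpy as np
from h import ray
np.set_printoptions(precision=4,suppress=True)
D=pickle.load(open("d0.pkl","rb"));T=D["top"];S=D["scene"]
k=2.353
t=lambda u,v,z:ray(T,240+u/k,170+v/k,z)
s=lambda u,v,z:ray(S,290+(u-400)/k,165+v/k,z)
print("topcam",-T["R"].T@T["t"])
g=cv2.cvtColor(T["color"],cv2.COLOR_RGB2GRAY)
for n,(x0,x1,y0,y1) in dict(A=(256,298,243,258),B=(345,395,272,290)).items():
    w=g[y0:y1,x0:x1]; m=(w<95).astype(np.uint8)
    ys,xs=np.nonzero(m); r_=cv2.minAreaRect(np.float32(np.c_[xs+x0,ys+y0])); bp=cv2.boxPoints(r_)
    print(n,len(xs),r_); print(np.array([ray(T,*p,.066)[:2] for p in bp]))
print("lipA top",t(42,190,.066),t(122,190,.066)," scene",s(592,232,.066),s(668,286,.066))
print("lipB top",t(266,259,.066),t(343,266,.066)," scene",s(461,25,.066),s(518,70,.066))
print("A base front corners top",t(32,299,.02),t(138,297,.02),"rear-ish",t(32,112,.036),t(128,108,.036))
print("A pocket front edge z46",t(32,113,.046),t(130,112,.046)," B",t(262,180,.046),t(360,185,.046))
print("B base front",t(247,280,.02),t(352,290,.02),"B pocket corners",t(278,62,.036),t(364,67,.036),t(268,179,.036),t(357,184,.036))
print("tube",ray(T,325,216,.045),"gauge",ray(T,301,319,.016),"flange",ray(T,272,191,.056),"bracket",ray(T,372,222,.05),"spare",ray(T,476,311,.02),"purple",ray(T,357,328,.02))
# slide edges via lines
for name,p in dict(Aleft=[(253,170),(253,297)],Aright=[(297,150),(298,297)],Bl=[(357,150),(346,290)],Br=[(399,165),(388,292)]).items():
    a,b=[ray(T,*q,.02) for q in p]; print(name,a[:2],b[:2],np.degrees(np.arctan2(a[1]-b[1],a[0]-b[0])))
E
```

```text
topcam [0.4318 0.0142 1.203 ]
A 164 ((278.1947937011719, 251.07321166992188), (9.0526762008667, 40.000831604003906), 78.9964599609375)
[[0.559  0.1472]
 [0.5745 0.0611]
 [0.5549 0.0576]
 [0.5394 0.1435]]
B 97 ((368.92681884765625, 282.1585388183594), (32.35643768310547, 3.2025146484375), 6.34019136428833)
[[ 0.4868 -0.0591]
 [ 0.4937 -0.0601]
 [ 0.4848 -0.1299]
 [ 0.4779 -0.1289]]
lipA top [0.5583 0.1469 0.066 ] [0.5572 0.0725 0.066 ]  scene [0.5627 0.0793 0.066 ] [0.5592 0.1503 0.066 ]
lipB top [ 0.4909 -0.0601  0.066 ] [ 0.4833 -0.1312  0.066 ]  scene [ 0.4857 -0.1294  0.066 ] [ 0.4878 -0.0625  0.066 ]
A base front corners top [0.4587 0.1619 0.02  ] [0.4589 0.0605 0.02  ] rear-ish [0.6374 0.16   0.036 ] [0.6399 0.0676 0.036 ]
A pocket front edge z46 [0.6346 0.1587 0.046 ] [0.6342 0.0653 0.046 ]  B [ 0.5669 -0.0593  0.046 ] [ 0.5606 -0.1523  0.046 ]
B base front [ 0.4735 -0.0443  0.02  ] [ 0.4623 -0.145   0.02  ] B pocket corners [ 0.683  -0.0782  0.036 ] [ 0.6768 -0.1615  0.036 ] [ 0.5689 -0.0657  0.036 ] [ 0.5628 -0.1509  0.036 ]
tube [ 0.637  -0.0017  0.045 ] gauge [0.408  0.0559 0.016 ] flange [0.6937 0.1163 0.056 ] bracket [ 0.6209 -0.1067  0.05  ] spare [ 0.4193 -0.3385  0.02  ] purple [ 0.386  -0.0694  0.02  ]
Aleft [0.7524 0.1635] [0.4589 0.1632] 0.04938387769367037
Aright [0.7989 0.0608] [0.4572 0.0619] -0.19056491225906882
Bl [ 0.797  -0.0795] [ 0.4712 -0.0466] -5.766899538335618
Br [ 0.7595 -0.1766] [ 0.4651 -0.1414] -6.817827110422789
```

The crop confirms the choice: the round flange is in the left tray (A) and the grey bracket in the right tray (B), with purple brackets only on the table. The lips are the dark lines at crop (45–122,190) for A and (266–343,262) for B.

- **Slide A:** yaw is about 0 and its axis is at y≈0.111. The lip A top is at x≈0.562. The pocket edge at 0.637 gives 0.563, so the two agree.
- **Slide B:** yaw is about -6.3°. The lip B top is near (0.489,-0.095).

Next I shut the fingers and go over the free floor of tray A.

Call:
{"method": "jog_arm", "body": {"moves": [{"delta_pos": [20, 40, 5], "twist": [0, 0, -5]}, {"delta_pos": [35, 85, 5], "twist": [0, 0, -12]}, {"delta_pos": [50, 130, 5], "twist": [0, 0, -18]}, {"delta_pos": [68, 175, 5], "twist": [0, 0, -25]}, {"delta_pos": [85, 220, 5], "twist": [0, 0, -25]}, {"delta_pos": [102, 265, 5], "twist": [0, 0, -25]}, {"delta_pos": [120, 310, 5], "twist": [0, 0, -25]}, {"delta_pos": [137, 355, 5], "twist": [0, 0, -25]}, {"delta_pos": [154, 400, 5], "twist": [0, 0, -25]}, {"delta_pos": [171, 445, 5], "twist": [0, 0, -25]}, {"delta_pos": [188, 490, 5], "twist": [0, 0, -25]}, {"delta_pos": [200, 530, 5], "twist": [0, 0, -25]}], "claw": -1}}

```text
time: 1.3
eef_pos: [0.5074, -0.1244, 0.1987]
tool_rot: [[1.0, 0.002, 0.0], [0.002, -1.0, 0.0], [0.0, -0.0, -1.0]]
contact_force: [0.1, -0.3, 0.2]
width: 0.002
grasp_force: 0.0
```

Call:
{"method": "jog_arm", "body": {"moves": [{"delta_pos": [15, 40, 0], "twist": [0, 0, 0]}, {"delta_pos": [33, 85, 0], "twist": [0, 0, 0]}, {"delta_pos": [50, 130, 0], "twist": [0, 0, 0]}, {"delta_pos": [68, 175, 0], "twist": [0, 0, 0]}, {"delta_pos": [83, 215, 0], "twist": [0, 0, 0]}, {"delta_pos": [91, 235, 0], "twist": [0, 0, 0]}, {"delta_pos": [91, 235, -40], "twist": [0, 0, 0]}, {"delta_pos": [91, 235, -80], "twist": [0, 0, 0]}, {"delta_pos": [91, 235, -100], "twist": [0, 0, 0]}, {"delta_pos": [91, 235, -100], "twist": [0, 0, 0]}]}}

```text
time: 2.3
eef_pos: [0.5955, 0.107, 0.0957]
tool_rot: [[1.0, 0.0, -0.006], [0.0, -1.0, -0.002], [-0.006, 0.002, -1.0]]
contact_force: [0.8, -0.7, -0.2]
width: -0.003
grasp_force: 0.0
```

```bash
python3 - <<'E'
from station import r,cams
import cv2,numpy as np
d=cams.read_camera("wrist");im=d["color"][:,:,::-1].copy()
np.set_printoptions(precision=4,suppress=True)
R=np.array(d["R"]);t=np.array(d["t"])
def pr(X):
    c=R@np.array(X)+t;th=np.arctan2(np.hypot(c[0],c[1]),c[2]);a=np.arctan2(c[1],c[0])
    return int(d["cx"]+d["fx"]*th*np.cos(a)),int(d["cy"]+d["fy"]*th*np.sin(a))
for X in [(.562,.076,.066),(.562,.146,.066),(.637,.111,.046),(.598,.111,.099),(.694,.116,.056)]:
    cv2.circle(im,pr(X),3,(0,0,255),1); print(X,pr(X))
cv2.imwrite("pics/w1.png",im); print(r.state()["eef_pos"],-R.T@t)
E
```

```text
(0.562, 0.076, 0.066) (374, 306)
(0.562, 0.146, 0.066) (263, 305)
(0.637, 0.111, 0.046) (318, 182)
(0.598, 0.111, 0.099) (316, 274)
(0.694, 0.116, 0.056) (309, 88)
[0.5968 0.1072 0.0977] [0.6719 0.1064 0.2741]
```

View pics/w1.png

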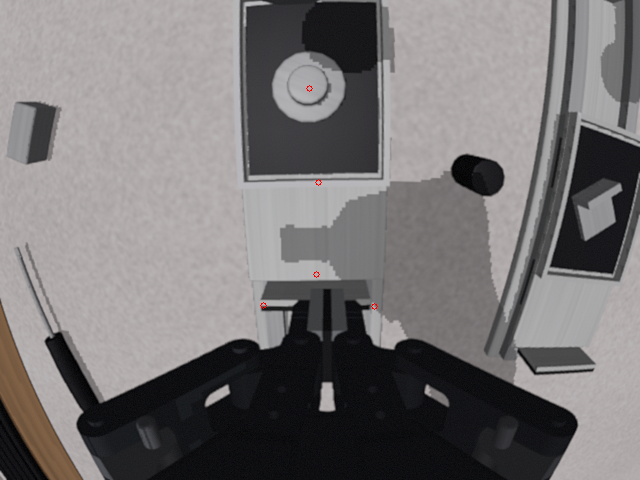

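The wrist view confirms lip A: its back face is at rows 282–303 and columns 260–375, and my projected lip points fall on its top edge. The flange hub is at (307,85). The fingertips at (327,288) are over the free floor just behind the lip, so I shift slightly away from the lip and descend.

Call:
{"method": "jog_arm", "body": {"moves": [{"delta_pos": [4, 2, 0], "twist": [0, 0, 0]}, {"delta_pos": [8, 3, 0], "twist": [0, 0, 0]}, {"delta_pos": [8, 3, -15], "twist": [0, 0, 0]}, {"delta_pos": [8, 3, -30], "twist": [0, 0, 0]}, {"delta_pos": [8, 3, -42], "twist": [0, 0, 0]}, {"delta_pos": [8, 3, -52], "twist": [0, 0, 0]}, {"delta_pos": [8, 3, -52], "twist": [0, 0, 0]}, {"delta_pos": [8, 3, -52], "twist": [0, 0, 0]}]}}

```text
time: 3.15
eef_pos: [0.6056, 0.111, 0.0466]
tool_rot: [[1.0, 0.0, -0.001], [0.0, -1.0, -0.0], [-0.001, 0.0, -1.0]]
contact_force: [-0.1, 0.1, 0.3]
width: -0.002
grasp_force: 0.0
```

Call:
{"method": "jog_arm", "body": {"moves": [{"delta_pos": [-8, 0, 0], "twist": [0, 0, 0]}, {"delta_pos": [-16, 0, 0], "twist": [0, 0, 0]}, {"delta_pos": [-20, 0, 0], "twist": [0, 0, 0]}, {"delta_pos": [-24, 0, 0], "twist": [0, 0, 0]}, {"delta_pos": [-28, 0, 0], "twist": [0, 0, 0]}, {"delta_pos": [-32, 0, 0], "twist": [0, 0, 0]}, {"delta_pos": [-36, 0, 0], "twist": [0, 0, 0]}, {"delta_pos": [-41, 0, 0], "twist": [0, 0, 0]}, {"delta_pos": [-46, 0, 0], "twist": [0, 0, 0]}]}}

```text
time: 4.05
eef_pos: [0.5593, 0.1111, 0.0468]
tool_rot: [[1.0, 0.0, -0.0], [0.0, -1.0, -0.0], [-0.0, 0.0, -1.0]]
contact_force: [-0.2, -0.1, -0.9]
width: 0.001
grasp_force: 0.0
```

```bash
python3 - <<'E'
from station import r,cams
import cv2,numpy as np
a=cams.read_camera("scene")["color"][165:315,290:460,::-1]
b=cams.read_camera("wrist")["color"][120:360,160:480,::-1]
o=np.hstack([cv2.resize(a,(400,353),interpolation=cv2.INTER_CUBIC),cv2.resize(b,(400,353))])
cv2.imwrite("pics/c2.png",o);s=r.state();print(s["eef_pos"],s["contact_force"])
E
```

```text
[0.55876686 0.11103319 0.0467315 ] [-0.3781809   0.59083728  0.76959576]
```

View pics/c2.png

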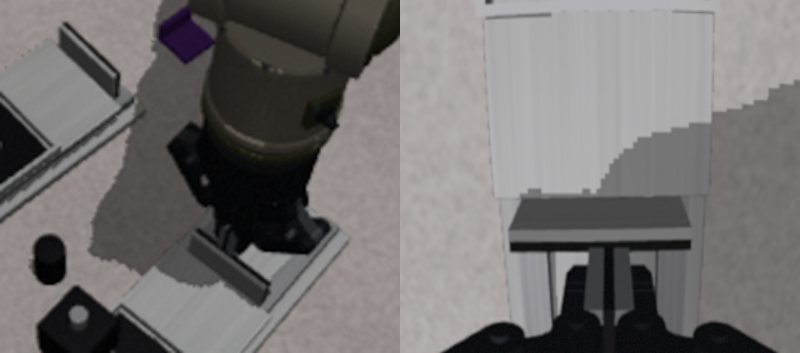

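The lip hasn't moved. It is still at crop (192–267,232–290), and in the wrist view its back face is not covered by the fingers at (608,248). I need to check where the tips really are relative to the reported TCP.

```bash
python3 - <<'E'
from station import r,cams
import cv2,numpy as np
np.set_printoptions(precision=4,suppress=True)
d=cams.read_camera("wrist");s=r.state();R=np.array(d["R"]);t=np.array(d["t"]);C=-R.T@t;p=s["eef_pos"]
S=cams.read_camera("scene")
np.save("w2.npy",d["color"])
print("C",C,"axis",R[2],"f",d["fx"],d["cx"],d["cy"],"tcp",p)
def w(u,v):
    x,y=(u-d["cx"])/d["fx"],(v-d["cy"])/d["fy"];th=np.hypot(x,y);a=np.arctan2(y,x)
    return R.T@np.array([np.sin(th)*np.cos(a),np.sin(th)*np.sin(a),np.cos(th)])
q=w(326,289)
for h in(-.011,0,.005,.011):
    k=(p[0]+h-C[0])/q[0];print("tip if at tool x",h,C+k*q)
for v in(254,276,283,289):
    q=w(320,v);print(v,"z36",C+q*(.036-C[2])/q[2],"z66",C+q*(.066-C[2])/q[2])
c=np.array(S["R"])@p+S["t"];print("tcp in scene crop",(S["fx"]*c[0]/c[2]+S["cx"]-290)*2.353,(S["fy"]*c[1]/c[2]+S["cy"]-165)*2.353)
E
```

```text
C [0.6343 0.1101 0.2254] axis [-0.2936 -0.0004 -0.9559] f 371.64829954431775 326.7248235501805 238.49659843050065 tcp [0.5594 0.1111 0.0468]
tip if at tool x -0.011 [0.5484 0.1104 0.0399]
tip if at tool x 0 [0.5594 0.1104 0.0636]
tip if at tool x 0.005 [0.5644 0.1104 0.0744]
tip if at tool x 0.011 [0.5704 0.1104 0.0873]
254 z36 [0.5674 0.1137 0.036 ] z66 [0.578  0.1131 0.066 ]
276 z36 [0.5545 0.1138 0.036 ] z66 [0.5671 0.1132 0.066 ]
283 z36 [0.5502 0.1138 0.036 ] z66 [0.5636 0.1132 0.066 ]
289 z36 [0.5466 0.1138 0.036 ] z66 [0.5605 0.1132 0.066 ]
tcp in scene crop 224.20679537418488 264.8166687408481
```

The wrist rays put the lip's rear face at x≈0.567 and its bumper at about 0.560. The tips must have passed over the lip without contact, so they sit higher than the reported TCP by up to about 40 mm. I go back over the free floor and lower gently, watching the force.

Call:
{"method": "jog_arm", "body": {"moves": [{"delta_pos": [8, 0, 0], "twist": [0, 0, 0]}, {"delta_pos": [18, 0, 0], "twist": [0, 0, 0]}, {"delta_pos": [28, 0, 0], "twist": [0, 0, 0]}, {"delta_pos": [38, 0, 0], "twist": [0, 0, 0]}, {"delta_pos": [46, 0, 0], "twist": [0, 0, 0]}, {"delta_pos": [46, 0, 0], "twist": [0, 0, 0]}, {"delta_pos": [46, 0, -4], "twist": [0, 0, 0]}, {"delta_pos": [46, 0, -7], "twist": [0, 0, 0]}, {"delta_pos": [46, 0, -7], "twist": [0, 0, 0]}]}}

```text
time: 5.15
eef_pos: [0.6049, 0.111, 0.0392]
tool_rot: [[1.0, 0.001, -0.001], [0.001, -1.0, -0.0], [-0.001, 0.0, -1.0]]
contact_force: [-0.4, 0.7, -0.1]
width: -0.002
grasp_force: 0.0
```

```bash
python3 - <<'E'
from station import r,cams
import cv2,numpy as np
a=cams.read_camera("scene")["color"][195:295,330:443,::-1]
b=cams.read_camera("wrist")["color"][180:420,160:480,::-1]
o=np.hstack([cv2.resize(a,(400,353),interpolation=cv2.INTER_CUBIC),cv2.resize(b,(400,353))])
cv2.imwrite("pics/c3.png",o);s=r.state();print(s["eef_pos"],s["contact_force"])
E
```

```text
[0.60531077 0.11107395 0.03960787] [ 0.32557394 -0.57504946  1.19150307]
```

View pics/c3.png

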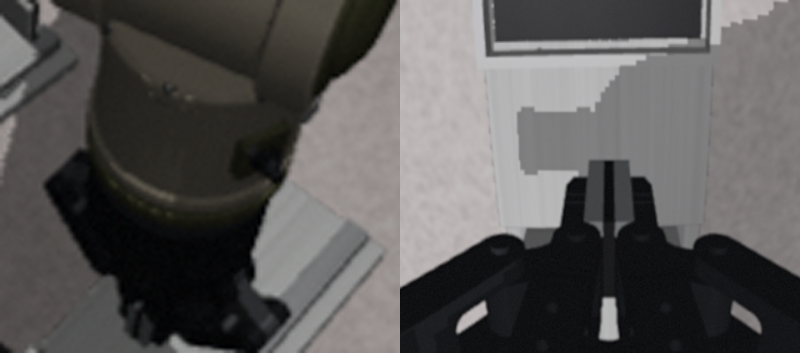

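Call:
{"method": "jog_arm", "body": {"moves": [{"delta_pos": [0, 0, -2], "twist": [0, 0, 0]}, {"delta_pos": [0, 0, -4], "twist": [0, 0, 0]}, {"delta_pos": [0, 0, -6], "twist": [0, 0, 0]}, {"delta_pos": [0, 0, -6], "twist": [0, 0, 0]}]}}

```text
time: 5.65
eef_pos: [0.6055, 0.111, 0.0335]
tool_rot: [[1.0, 0.0, -0.0], [0.0, -1.0, -0.0], [-0.0, 0.0, -1.0]]
contact_force: [-0.1, 0.3, -0.6]
width: 0.004
grasp_force: 0.0
```

There is no contact with the TCP reading 2.5 mm below the floor, so the real tips are higher than reported. I keep going down in small steps.

Call:
{"method": "jog_arm", "body": {"moves": [{"delta_pos": [0, 0, -3], "twist": [0, 0, 0]}, {"delta_pos": [0, 0, -6], "twist": [0, 0, 0]}, {"delta_pos": [0, 0, -9], "twist": [0, 0, 0]}, {"delta_pos": [0, 0, -12], "twist": [0, 0, 0]}, {"delta_pos": [0, 0, -12], "twist": [0, 0, 0]}]}}

```text
time: 6.15
eef_pos: [0.6054, 0.111, 0.0212]
tool_rot: [[1.0, 0.0, -0.001], [0.0, -1.0, -0.0], [-0.001, 0.0, -1.0]]
contact_force: [0.0, 0.8, -0.2]
width: -0.001
grasp_force: 0.0
```

```bash
python3 - <<'E'
from station import r,cams
import cv2,numpy as np
b=cams.read_camera("wrist")["color"][240:330,260:400,::-1]
a=cams.read_camera("top")["color"][200:300,240:360,::-1]
o=np.hstack([cv2.resize(b,(500,321)),cv2.resize(a,(300,321))])
cv2.imwrite("pics/c4.png",o);s=r.state();print(s["eef_pos"],s["contact_force"])
E
```

```text
[0.60563768 0.11107075 0.02164941] [-0.07617774  0.45638414  0.484094  ]
```

View pics/c4.png

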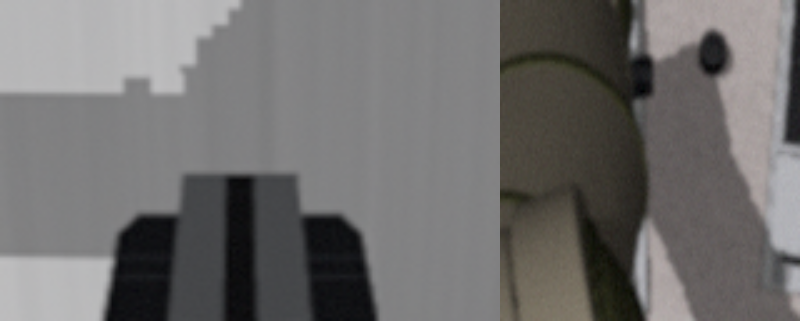

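Call:
{"method": "jog_arm", "body": {"moves": [{"delta_pos": [0, 0, -2], "twist": [0, 0, 0]}, {"delta_pos": [0, 0, -4], "twist": [0, 0, 0]}, {"delta_pos": [0, 0, -6], "twist": [0, 0, 0]}, {"delta_pos": [0, 0, -8], "twist": [0, 0, 0]}, {"delta_pos": [0, 0, -10], "twist": [0, 0, 0]}, {"delta_pos": [0, 0, -10], "twist": [0, 0, 0]}]}}

```text
time: 6.85
eef_pos: [0.6056, 0.1111, 0.0115]
tool_rot: [[1.0, 0.001, -0.0], [0.001, -1.0, -0.0], [-0.0, 0.0, -1.0]]
contact_force: [0.5, 1.2, 0.1]
width: -0.002
grasp_force: 0.0
```

Call:
{"method": "jog_arm", "body": {"moves": [{"delta_pos": [-6, 0, 0], "twist": [0, 0, 0]}, {"delta_pos": [-12, 0, 0], "twist": [0, 0, 0]}, {"delta_pos": [-17, 0, 0], "twist": [0, 0, 0]}, {"delta_pos": [-21, 0, 0], "twist": [0, 0, 0]}, {"delta_pos": [-25, 0, 0], "twist": [0, 0, 0]}, {"delta_pos": [-29, 0, 0], "twist": [0, 0, 0]}, {"delta_pos": [-33, 0, 0], "twist": [0, 0, 0]}, {"delta_pos": [-37, 0, 0], "twist": [0, 0, 0]}]}}

```text
time: 7.65
eef_pos: [0.5691, 0.111, 0.0119]
tool_rot: [[1.0, 0.0, 0.001], [0.0, -1.0, 0.0], [0.001, -0.0, -1.0]]
contact_force: [1.4, -0.1, -0.6]
width: 0.001
grasp_force: 1.2
```

Call:
{"method": "jog_arm", "body": {"moves": [{"delta_pos": [-5, 0, 0], "twist": [0, 0, 0]}, {"delta_pos": [-10, 0, 0], "twist": [0, 0, 0]}, {"delta_pos": [-15, 0, 0], "twist": [0, 0, 0]}, {"delta_pos": [-20, 0, 0], "twist": [0, 0, 0]}, {"delta_pos": [-25, 0, 0], "twist": [0, 0, 0]}]}}

```text
time: 8.15
eef_pos: [0.5433, 0.1109, 0.0118]
tool_rot: [[1.0, 0.0, 0.0], [0.0, -1.0, -0.0], [0.0, 0.0, -1.0]]
contact_force: [2.2, -2.6, 0.0]
width: 0.001
grasp_force: 1.2
```

```bash
python3 - <<'E'
from station import r,cams
import cv2,numpy as np
b=cams.read_camera("wrist")["color"][60:420,160:480,::-1]
a=cams.read_camera("scene")["color"][165:345,290:460,::-1]
o=np.hstack([cv2.resize(b,(400,450)),cv2.resize(a,(400,450))])
cv2.imwrite("pics/c5.png",o);s=r.state();print(s["eef_pos"],s["contact_force"])
E
```

```text
[0.54231999 0.11110365 0.01172693] [ 0.13146549  0.35735292 -0.66232416]
```

View pics/c5.png

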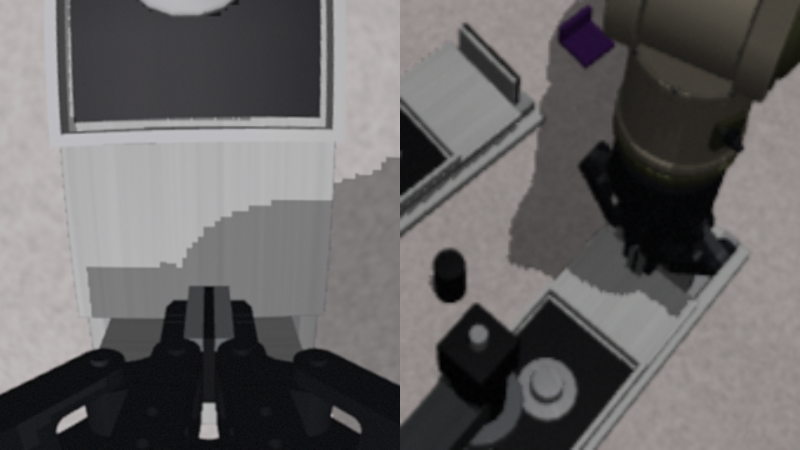

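The wrist and scene views show the fingers hooked behind lip A. The tray has moved toward the robot, its pocket front edge sits at (195,135), and the flange at (545,390) rides along. I keep drawing.

Call:
{"method": "jog_arm", "body": {"moves": [{"delta_pos": [-5, 0, 0], "twist": [0, 0, 0]}, {"delta_pos": [-11, 0, 0], "twist": [0, 0, 0]}, {"delta_pos": [-17, 0, 0], "twist": [0, 0, 0]}, {"delta_pos": [-23, 0, 0], "twist": [0, 0, 0]}, {"delta_pos": [-29, 0, 0], "twist": [0, 0, 0]}, {"delta_pos": [-35, 0, 0], "twist": [0, 0, 0]}, {"delta_pos": [-41, 0, 0], "twist": [0, 0, 0]}, {"delta_pos": [-47, 0, 0], "twist": [0, 0, 0]}, {"delta_pos": [-53, 0, 0], "twist": [0, 0, 0]}, {"delta_pos": [-58, 0, 0], "twist": [0, 0, 0]}, {"delta_pos": [-62, 0, 0], "twist": [0, 0, 0]}, {"delta_pos": [-65, 0, 0], "twist": [0, 0, 0]}]}}

```text
time: 9.45
eef_pos: [0.4783, 0.1112, 0.0118]
tool_rot: [[1.0, 0.001, -0.0], [0.001, -1.0, 0.0], [-0.0, -0.0, -1.0]]
contact_force: [1.6, -1.1, 0.5]
width: 0.001
grasp_force: 1.1
```

Call:
{"method": "jog_arm", "body": {"moves": [{"delta_pos": [-4, 0, 0], "twist": [0, 0, 0]}, {"delta_pos": [-8, 0, 0], "twist": [0, 0, 0]}, {"delta_pos": [-11, 0, 0], "twist": [0, 0, 0]}, {"delta_pos": [-14, 0, 0], "twist": [0, 0, 0]}, {"delta_pos": [-16, 0, 0], "twist": [0, 0, 0]}, {"delta_pos": [-16, 0, 0], "twist": [0, 0, 0]}]}}

```text
time: 10.05
eef_pos: [0.4666, 0.1113, 0.012]
tool_rot: [[1.0, -0.001, 0.007], [-0.001, -1.0, 0.001], [0.007, -0.001, -1.0]]
contact_force: [11.8, -3.6, -5.1]
width: 0.003
grasp_force: 5.6
```

Force has risen to 12 N, which is the front stop. I hold briefly, back off the lip and rise.

Call:
{"method": "jog_arm", "body": {"moves": [{"delta_pos": [-3, 0, 0], "twist": [0, 0, 0]}, {"delta_pos": [-3, 0, 0], "twist": [0, 0, 0]}, {"delta_pos": [6, 0, 0], "twist": [0, 0, 0]}, {"delta_pos": [16, 0, 0], "twist": [0, 0, 0]}, {"delta_pos": [25, 0, 0], "twist": [0, 0, 0]}, {"delta_pos": [25, 0, 25], "twist": [0, 0, 0]}, {"delta_pos": [25, 0, 60], "twist": [0, 0, 0]}, {"delta_pos": [25, 0, 100], "twist": [0, 0, 0]}, {"delta_pos": [25, -20, 130], "twist": [0, 0, 0]}, {"delta_pos": [5, -60, 135], "twist": [0, 0, 0]}, {"delta_pos": [-15, -105, 135], "twist": [0, 0, 0]}, {"delta_pos": [-35, -150, 135], "twist": [0, 0, 0]}]}}

```text
time: 11.25
eef_pos: [0.4268, -0.0399, 0.1472]
tool_rot: [[1.0, 0.002, 0.0], [0.002, -1.0, 0.0], [0.0, -0.0, -1.0]]
contact_force: [1.0, -0.8, -0.3]
width: 0.0
grasp_force: 0.0
```

```bash
python3 - <<'E'
from station import r,cams
import cv2,numpy as np,pickle
T=cams.read_camera("top");S=cams.read_camera("scene");pickle.dump(dict(top=T,scene=S),open("d1.pkl","wb"))
a=T["color"][110:310,240:410,::-1];b=S["color"][165:345,270:440,::-1]
o=np.hstack([cv2.resize(a,(400,470),interpolation=cv2.INTER_CUBIC),cv2.resize(b,(400,423),interpolation=cv2.INTER_CUBIC)[:470].copy() if 0 else cv2.copyMakeBorder(cv2.resize(b,(400,423),interpolation=cv2.INTER_CUBIC),0,47,0,0,cv2.BORDER_CONSTANT)])
cv2.imwrite("pics/c6.png",o);s=r.state();print(s["eef_pos"],s["contact_force"],s["joints"])
E
```

```text
[ 0.42372092 -0.04427824  0.14688311] [5.89432762e-04 1.30298443e+00 3.34548009e-01] [-0.06542602  0.32541178  0.04513617  2.30635285 -0.02644085  0.51371603
 -1.57784617]
```

View pics/c6.png

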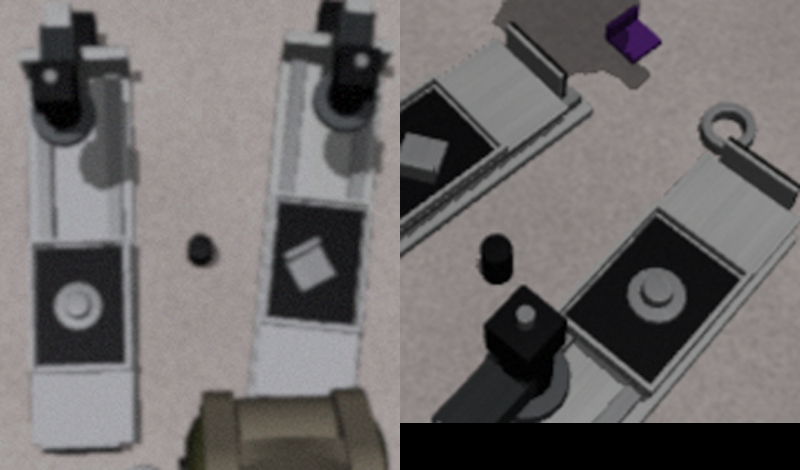

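The views show tray A at the end of its base, with its lip over the front edge, and the flange sitting centred in the pocket at (78,305). The bracket is in tray B at (310,262) and has not moved. Tray A is out, so I now go in front of lip B, turned by -6.3° to match the slide.

Call:
{"method": "jog_arm", "body": {"moves": [{"delta_pos": [8, -25, 0], "twist": [0, 0, -3]}, {"delta_pos": [17, -50, 0], "twist": [0, 0, -6.3]}, {"delta_pos": [19, -52, -20], "twist": [0, 0, -6.3]}, {"delta_pos": [19, -52, -55], "twist": [0, 0, -6.3]}, {"delta_pos": [19, -52, -90], "twist": [0, 0, -6.3]}, {"delta_pos": [19, -52, -115], "twist": [0, 0, -6.3]}, {"delta_pos": [19, -52, -130], "twist": [0, 0, -6.3]}, {"delta_pos": [19, -52, -135], "twist": [0, 0, -6.3]}, {"delta_pos": [19, -52, -135], "twist": [0, 0, -6.3]}]}}

```text
time: 12.25
eef_pos: [0.4464, -0.0905, 0.0112]
tool_rot: [[0.994, -0.109, -0.002], [-0.109, -0.994, 0.0], [-0.002, -0.0, -1.0]]
contact_force: [-0.4, 0.1, -0.0]
width: 0.002
grasp_force: 0.0
```

Now I push along (0.994, -0.110).

Call:
{"method": "jog_arm", "body": {"moves": [{"delta_pos": [6, -0.7, 0], "twist": [0, 0, 0]}, {"delta_pos": [12, -1.3, 0], "twist": [0, 0, 0]}, {"delta_pos": [17, -1.9, 0], "twist": [0, 0, 0]}, {"delta_pos": [21, -2.3, 0], "twist": [0, 0, 0]}, {"delta_pos": [25, -2.8, 0], "twist": [0, 0, 0]}, {"delta_pos": [29, -3.2, 0], "twist": [0, 0, 0]}, {"delta_pos": [33, -3.6, 0], "twist": [0, 0, 0]}, {"delta_pos": [38, -4.2, 0], "twist": [0, 0, 0]}, {"delta_pos": [44, -4.8, 0], "twist": [0, 0, 0]}, {"delta_pos": [50, -5.5, 0], "twist": [0, 0, 0]}]}}

```text
time: 13.25
eef_pos: [0.4969, -0.0967, 0.0117]
tool_rot: [[0.994, -0.11, -0.001], [-0.11, -0.994, -0.0], [-0.001, 0.0, -1.0]]
contact_force: [-3.0, -0.8, 1.1]
width: -0.004
grasp_force: 1.2
```

Call:
{"method": "jog_arm", "body": {"moves": [{"delta_pos": [6, -0.7, 0], "twist": [0, 0, 0]}, {"delta_pos": [12, -1.3, 0], "twist": [0, 0, 0]}, {"delta_pos": [18, -2, 0], "twist": [0, 0, 0]}, {"delta_pos": [24, -2.6, 0], "twist": [0, 0, 0]}, {"delta_pos": [30, -3.3, 0], "twist": [0, 0, 0]}, {"delta_pos": [36, -4, 0], "twist": [0, 0, 0]}, {"delta_pos": [41, -4.5, 0], "twist": [0, 0, 0]}, {"delta_pos": [46, -5.1, 0], "twist": [0, 0, 0]}, {"delta_pos": [50, -5.5, 0], "twist": [0, 0, 0]}, {"delta_pos": [54, -5.9, 0], "twist": [0, 0, 0]}, {"delta_pos": [57, -6.3, 0], "twist": [0, 0, 0]}]}}

```text
time: 14.35
eef_pos: [0.5541, -0.1027, 0.0118]
tool_rot: [[0.994, -0.109, 0.0], [-0.109, -0.994, 0.0], [0.0, -0.0, -1.0]]
contact_force: [-1.6, -1.6, 0.1]
width: -0.001
grasp_force: 1.1
```

Call:
{"method": "jog_arm", "body": {"moves": [{"delta_pos": [3, -0.3, 0], "twist": [0, 0, 0]}, {"delta_pos": [6, -0.7, 0], "twist": [0, 0, 0]}, {"delta_pos": [9, -1, 0], "twist": [0, 0, 0]}, {"delta_pos": [12, -1.3, 0], "twist": [0, 0, 0]}, {"delta_pos": [15, -1.7, 0], "twist": [0, 0, 0]}, {"delta_pos": [18, -2, 0], "twist": [0, 0, 0]}]}}

```text
time: 14.95
eef_pos: [0.5667, -0.1042, 0.0114]
tool_rot: [[0.994, -0.11, -0.009], [-0.109, -0.994, 0.001], [-0.009, -0.0, -1.0]]
contact_force: [-20.2, 0.9, 15.0]
width: 0.004
grasp_force: 10.1
```

Force has risen to 20 N after about 96 mm of travel, inside the expected 80–110 mm, so tray B is at its home stop. I hold for a moment, back off and rise.

Call:
{"method": "jog_arm", "body": {"moves": [{"delta_pos": [0, 0, 0], "twist": [0, 0, 0]}, {"delta_pos": [0, 0, 0], "twist": [0, 0, 0]}, {"delta_pos": [-10, 1, 0], "twist": [0, 0, 0]}, {"delta_pos": [-25, 2.8, 0], "twist": [0, 0, 0]}, {"delta_pos": [-40, 4.4, 0], "twist": [0, 0, 0]}, {"delta_pos": [-40, 4, 40], "twist": [0, 0, 0]}, {"delta_pos": [-40, 4, 85], "twist": [0, 0, 0]}, {"delta_pos": [-50, -20, 130], "twist": [0, 0, 0]}, {"delta_pos": [-70, -60, 150], "twist": [0, 0, 0]}, {"delta_pos": [-85, -100, 170], "twist": [0, 0, 0]}, {"delta_pos": [-95, -145, 180], "twist": [0, 0, 0]}, {"delta_pos": [-100, -190, 190], "twist": [0, 0, 0]}]}}

```text
time: 16.15
eef_pos: [0.4718, -0.2964, 0.2034]
tool_rot: [[0.994, -0.109, 0.003], [-0.109, -0.994, -0.001], [0.003, 0.001, -1.0]]
contact_force: [1.4, -0.7, -0.0]
width: 0.0
grasp_force: 0.0
```

Call:
{"method": "jog_arm", "body": {"moves": [{"delta_pos": [0, -45, 0], "twist": [0, 0, 0]}, {"delta_pos": [0, -90, 0], "twist": [0, 0, 0]}, {"delta_pos": [-10, -130, 0], "twist": [0, 0, 0]}, {"delta_pos": [-10, -130, 0], "twist": [0, 0, 0]}, {"delta_pos": [-10, -130, 0], "twist": [0, 0, 0]}]}}

```text
time: 16.65
eef_pos: [0.4617, -0.4257, 0.2017]
tool_rot: [[0.994, -0.111, 0.001], [-0.111, -0.994, -0.001], [0.001, 0.0, -1.0]]
contact_force: [-0.5, 0.5, -0.7]
width: -0.001
grasp_force: 0.0
```

```bash
python3 - <<'E'
from station import r,cams
import cv2,numpy as np
T=cams.read_camera("top");S=cams.read_camera("scene")
a=T["color"][100:340,230:500,::-1];b=S["color"][100:340,150:450,::-1]
o=np.hstack([cv2.resize(a,(400,400),interpolation=cv2.INTER_CUBIC),cv2.resize(b,(400,400),interpolation=cv2.INTER_CUBIC)])
cv2.imwrite("pics/c7.png",o);s=r.state();print(s["time"],s["eef_pos"],s["contact_force"])
E
```

```text
16.75 [ 0.46256112 -0.42358244  0.20175837] [ 0.60823532  0.10334557 -0.18485606]
```

View pics/c7.png

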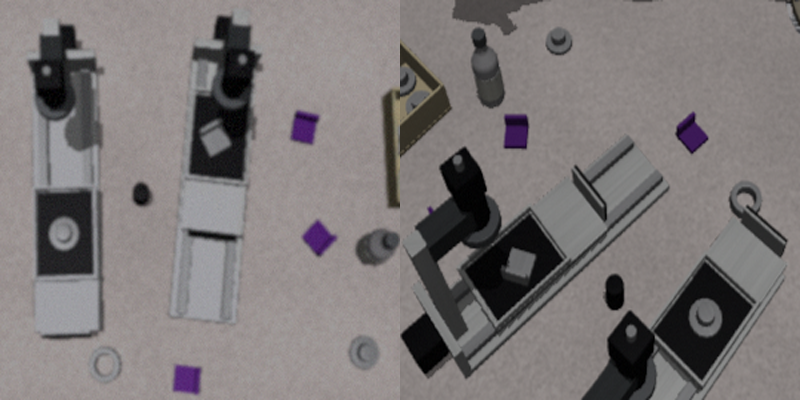

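Tray A is at its front stop with the flange centred at (63,232). Tray B is home with the bracket lying in its pocket at (215,137). The lip-to-front distances differ by about 117 mm between the two, against the 120 mm stroke. The bystanders are in place and the arm is clear, so I hand in.

```bash
python3 -c "
from station import job_done
print(job_done())"
```

```text
the job is handed in; nothing more can be done
None
```

I drew tray A out to its front stop and pushed tray B home until each met its stop, with the flange and bracket lying in their pockets, and handed the job in at about 17 s; the hand-in call returned no verdict.

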